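Switch off the charger, eject the battery and pack it in the toolbox

ROBOT

A 7-joint arm with a two-finger parallel gripper is mounted at the origin on the work surface. World frame = base frame: x ahead of the robot, y to its left, z up, the work surface at z = 0. Lengths are in m, angles in rad, forces in N, time in s.
With the tool pointing down it reaches from about 0.4 to 0.875 m from the base axis. Payload 6.5 kg.
Tool frame: the origin (TCP) lies between the finger pads; the fingertips stand 8 mm ahead of it and the grasp point (between the pads) lies 11 mm behind it (ctrl.finger_overhang is the distance from the TCP to the fingertips, in m); z points along the fingers, y is the line along which they close (so a half turn about z gives the same grasp; the last joint's range is limited). The gripper opens to 88 mm and grips with 3 to 60 N. Pads are 18 mm wide; open, the fingers measure 123 mm over their backs; the gripper's body (75 mm by 187 mm) begins 45 mm behind the grasp point.
Start: joints at [-1.251, 0.536, -0.004, 1.538, 0.003, 1.067, -0.071], TCP at [0.245, 0.602, 0.247] pointing down, gripper open.
Joint ranges: [-2.7, 2.7], [-0.37, 2.16], [-1.27, 1.26], [0.24, 2.4], [-1.31, 4.45], [0.19, 1.91], [-2.76, 2.76]. Speed limits (rad/s): [2.39, 2.39, 3.14, 3.14, 3.14, 3.14, 3.14].

INTERFACE

Orientations are given as a unit quaternion [w, x, y, z].
In Python, from bench import ctrl gives the robot as it stands. The module is installed in compiled form; this text tells all that it offers.
- The arm moves only by the tool servo_tool, never from a script. Its argument "moves" is a list that holds one entry, the list of rows, each a list of 7 numbers: the turn, a rotation vector about the tool's x, y, z in rad, then the shift along the tool's x, y, z in cm, then the closure, from -1 (fully open) to 1 (shut). A call has 1 to 20 rows; each row shifts and turns the commanded pose from where the row before left it, along the tool's axes as they then stand; what a row does not reach is not made up. A row lasts 1/12 s, in which the tool goes at most 41.7 mm and 7.16 degrees, less where a joint would pass 70% of its speed; a pose out of reach is approached as far as the arm can. A call with a gripper value outside its range is refused whole. The fingers move at their own pace and stop on an object; the grip force is fixed at half the most. Time passes only in rows, so rows that do not move let the fingers close. It gives the time, the measured TCP pose, the force, the opening and the grip force at its end, in the units of the state.
- ctrl.state(): the state, without advancing time (a new reading comes with each control period).
- ctrl.get_image(name): name is "scene" or "top" or "wrist"; returns (picture, depth): 400x640x3 uint8, blue, green, red; 400x640 float32, m along the optical axis (not along the pixel's ray), 0 where there is no reading.
- ctrl.camera_info(name): a dict with "K" (3x3 intrinsics, pixels), "k1" (the pictures are not rectified: a ray, as slopes to the right and down, at radius r is drawn at 1 + k1 r^2 times it, then the intrinsics apply), "cam_to_world" (4x4, takes a point from camera to world coordinates). Camera axes: x right, y down, z forward; pixel columns grow to the right and rows downward; lengths in m; the calibration is good to about 2 mm. A picture is of the moment at which its call begins: read the wrist's pose just before it. camera_info takes no time and is no camera call; for the wrist camera it gives the pose at the moment of the call.
- ctrl.finish_job(): hands the job in; it is judged then, once.
Trained networks look in the newest picture that a camera, given by its name, has taken for a name from the list of things; names that differ only in an ending like _2 or _b are one class to them, and where a whole thing is asked for, a point or a joint stands for the part that bears it (a point fixed in the world has none). Each returns a list of dicts, best first, with "conf" (0 to 1); they miss things now and then, are a little off and sometimes report something else, mostly with a low value. They report only what shows in the picture. A call takes as long as a camera call. They do not tell look-alikes from the thing itself.
- ctrl.boxes_of(camera, target): "box" ([left, top, right, bottom] in pixels, round what is visible of it).
The state is a dict: "time_s": time; "joints": joint angles; "qd": joint speeds; "joint_torque": joint torques, N m; "eef_pos": TCP position; "tool_rot": TCP orientation; "force": force on the tool from outside, world axes, zero at the start; "moment": the same for the moment, N m; "finger_gap": finger opening in m; "gripper_force": force on a finger pad.
Only numpy, scipy, OpenCV 4.12 (cv2) and the standard library are available. Lean on these libraries where they do the work, as an engineer would, in place of code of your own. Each camera call takes 0.05 s, during which the arm holds its last target. There are 200 camera calls.

TASK

Pack up the drill battery: first turn the charger's knob fully anticlockwise to its off stop, then press the battery down in its well until it springs up, and lift it out. Stand it upright in the empty bay of the red toolbox, setting it down gently, let go, then shut the toolbox lid fully. Leave everything else on the table where it is.

Things in the scene. Friction and masses are not known exactly. Their poses are not given: they have to be found in the camera images.
- charger: Grey battery charger block, 120 (x) x 220 (y) x 112 mm high, does not move. Origin at the centre of its underside, z up. In its flat top: the battery well, centred at y = -52 mm, and the power knob, at y = +58 mm. The top is otherwise flat and free.
- battery_center (a point): Centre (half-way up) of the loose black battery pack, an upright block 70 (x) x 45 (y) x 90 mm high, 0.28 kg give or take 20 percent. At the start it is latched down in the charger's well (x and y axes as the charger's), its top 1 mm below the charger's top, so it cannot be gripped. Once sprung up, 41 mm stand proud and it lifts straight out (49 mm still in the well).
- eject_plate (a joint): Height (m) of the spring plate under the battery: 0 latched, -0.006 pressed to its hard stop, +0.042 sprung out. Pressing the battery's top down takes about 2 to 5 N, then it meets the firm stop; once let go it rises 42 mm at 0.1 to 0.2 m/s and stays up. A press of less than 4 mm latches again.
- well_mouth (a point): Centre of the well's mouth, in the plane of the charger's top (112 mm up); opening 73 (x) x 48 (y) mm, 1.5 mm clear of the battery on each side; axes as the charger's.
- power_knob (a joint): Angle (rad) of the charger's knob: 0 is off, the end stop fully anticlockwise seen from above; grows clockwise, to 4.2. At the start it is 0.7 to 1.4. Stays where it is left; light friction (0.04 N m).
- power_knob_grip (a point): On the knob's upright axis, 37 mm above the charger's top, the height to grip: a black bar 57 x 14 mm, reaching from 14 to 44 mm above the charger's top. The point's x axis runs along the bar and turns with it (at 0 parallel to the charger's x). Under the bar are a 60 mm disc and a flat 84 mm base.
- toolbox: Red plastic open-topped toolbox, 170 (x) x 300 (y) x 115 mm high without its lid, walls and floor 5 mm, too heavy to shift. Origin at the centre of its underside, z up; the lid's hinge runs along its +x long rim. A 45 mm high divider at y = +30 mm parts the free bay (y from -145 to +28 mm) from a bay filled with tools (y above).
- free_bay (a point): Centre of the floor of the toolbox's free bay (160 x 173 mm, empty), 5 mm above the table; axes as the toolbox's.
- toolbox_lid (a joint): Opening angle (rad) of the lid: 0 shut, 1.57 upright, 1.9 leaning fully back. At the start 1.6 to 1.75. Stiff hinge: stays at any angle, and needs about 0.2 to 0.35 N m to turn.
- toolbox_lid_hinge (a point): On the hinge axis, mid-length of the toolbox, 115.5 mm above the table; turns with the lid. The lid is a red panel reaching 170 mm along the point's -x, 300 mm wide, 8 mm thick (outer face at the point's z = 8 mm). On the outer face, 140 mm from the hinge, a black handle 100 mm long (y from -50 to +50 mm) stands about 40 mm proud; the rest is bare.
- level: chrome torpedo level, 230 x 24 x 50 mm, standing on edge; bystander; origin under its centre
- runner_a: white plastic drawer runner, a 350 x 40 x 13 mm channel; bystander; origin under its centre
- runner_b: second white plastic drawer runner, same size; bystander; origin under its centre
- hex_key: L-shaped steel hex key, 110 x 35 mm, 10 mm thick, lying flat; bystander; origin under the middle of its long leg
- tape_measure: grey tape measure, 70 x 36 x 62 mm high; bystander; origin under its centre
- jar: glass jar with a metal twist cap, 70 mm diameter, 100 mm high; bystander; origin under its centre
- screwdriver: black-handled screwdriver, 200 mm long; bystander; origin under its middle
- battery: The same battery pack; origin at the centre of its underside.
Things that resemble listed ones, but are neither listed nor needed, are in the scene too. Leave any turquoise look-alike of the battery alone.

How it is judged:
On the way, in this order (a step that is already met when the one before it is completed fails the run):
1. the knob is turned to its off stop (value of joint power_knob below 0.12 rad), for 0.1 s.
2. the battery has been pressed and has sprung up (value of joint power_knob below 0.12 rad and value of joint eject_plate above 0.035 m and z of battery_center in the frame of well_mouth above -0.012 m), for 0.2 s.
3. the battery stands upright and released in the empty bay (x of battery_center in the frame of toolbox between -0.08 and 0.08 m and y of battery_center in the frame of toolbox between -0.145 and 0.028 m and z of battery_center in the frame of toolbox below 0.06 m and angle between battery_center's own z axis and vertical below 0.15 rad and contact force between the fingers and battery below 0.1 N and linear speed of battery below 0.03 m/s), for 0.2 s.
4. the lid is shut (value of joint toolbox_lid below 0.06 rad and x of battery_center in the frame of toolbox between -0.08 and 0.08 m and y of battery_center in the frame of toolbox between -0.145 and 0.028 m and z of battery_center in the frame of toolbox below 0.06 m and angle between battery_center's own z axis and vertical below 0.15 rad), for 0.2 s.
At the end, for the whole second after the job is handed in: The knob is within 0.12 rad of its off stop; the battery stands upright (within 0.15 rad), released and at rest, on the floor of the toolbox's empty bay; the lid is shut (under 0.06 rad) (all of step 4 and value of joint power_knob below 0.12 rad and contact force between the fingers and battery below 0.1 N and linear speed of battery below 0.03 m/s); the robot touches nothing.
It fails at once if a bystander on the table is shifted by more than 30 mm (distance of any of level, runner_a, runner_b, hex_key, tape_measure, jar, screwdriver from where it was at the start of the episode above 0.03 m).
It fails at once if the battery is dropped or thrown into the toolbox (moves faster than 0.6 m/s inside it) (x of battery_center in the frame of toolbox between -0.08 and 0.08 m and y of battery_center in the frame of toolbox between -0.145 and 0.028 m and z of battery_center in the frame of toolbox below 0.11 m and linear speed of battery above 0.6 m/s).
It also fails if it takes over 72 s, if anything falls off the work surface, if the arm or the gripper's body presses on something with over 40 N, if the wrist force passes 120 N, or if a joint passes its speed limit or range.

## Working session

There is one attempt and no reset: what is moved stays moved. The work goes in short steps, Python scripts to look and compute and a tool call to move; the robot and the scene stay as the last step left them, time stands still between calls to the robot, and variables do not carry over. Pictures are saved under pics/ and viewed, at most 10 in all, crops included, and the job is handed in when it is done.

Besides the shell and the picture viewer there is one more tool, called as name(argument=value, ...), one argument or row to a line, values as JSON. servo_tool: Moves the arm, as the interface text tells. Its arguments: {"type":"object","properties":{"moves":{"type":"array"}},"required":["moves"]}

```bash
mkdir -p pics; cat > h.py <<'E'
import numpy as np, cv2
from bench import ctrl
def snap(n,f=None):
    ci=ctrl.camera_info(n); im,d=ctrl.get_image(n)
    if f: cv2.imwrite('pics/'+f,im)
    return im,d,ci
def cloud(d,ci):
    K=np.array(ci['K'],float); h,w=d.shape
    u,v=np.meshgrid(np.arange(w),np.arange(h))
    p=np.stack([u,v],-1).reshape(-1,1,2).astype(np.float64)
    r=cv2.undistortPoints(p,K,np.array([ci['k1'],0,0,0],float)).reshape(h,w,2)
    P=np.dstack([r[...,0]*d,r[...,1]*d,d,np.ones_like(d)])@np.array(ci['cam_to_world']).T
    P=P[...,:3]; P[d==0]=np.nan
    return P
def proj(p,ci):
    K=np.array(ci['K'],float); T=np.linalg.inv(np.array(ci['cam_to_world']))
    R=T[:3,:3]
    return cv2.projectPoints(np.atleast_2d(np.array(p,float)),cv2.Rodrigues(R)[0],T[:3,3],K,np.array([ci['k1'],0,0,0],float))[0].reshape(-1,2)
E
python3 - <<'E'
from h import *
a,_,_=snap('scene','s0.png'); b,_,c=snap('top','t0.png')
for n in ['charger','battery','power_knob','toolbox','toolbox_lid']:
  for cam in ['top','scene']:
    print(n,cam,[(np.round(x['box']).tolist(),round(x['conf'],2)) for x in ctrl.boxes_of(cam,n)][:4])
print(ctrl.state(),c)
E
```

```text
charger top [([337.0, 191.0, 450.0, 264.0], 0.87)]
charger scene [([304.0, 142.0, 370.0, 221.0], 0.86)]
battery top [([461.0, 255.0, 496.0, 287.0], 0.91), ([446.0, 145.0, 482.0, 185.0], 0.88), ([406.0, 201.0, 431.0, 235.0], 0.77), ([456.0, 196.0, 501.0, 236.0], 0.75)]
battery scene [([348.0, 133.0, 373.0, 160.0], 0.73), ([274.0, 132.0, 297.0, 169.0], 0.71), ([318.0, 151.0, 346.0, 159.0], 0.53)]
power_knob top [([358.0, 215.0, 387.0, 244.0], 0.84)]
power_knob scene [([331.0, 160.0, 353.0, 182.0], 0.64)]
toolbox top [([76.0, 146.0, 253.0, 290.0], 0.75), ([404.0, 202.0, 431.0, 235.0], 0.28)]
toolbox scene [([290.0, 199.0, 420.0, 400.0], 0.66)]
toolbox_lid top []
toolbox_lid scene [([286.0, 196.0, 337.0, 386.0], 0.63)]
{'time_s': 0.6, 'joints': array([-1.25120919,  0.53637492, -0.00438322,  1.53793301,  0.00259096,
        1.06730554, -0.07119548]), 'qd': array([ 0.0009012 , -0.00187627, -0.00081411,  0.00094819,  0.00063178,
        0.00021518,  0.00062489]), 'joint_torque': array([-5.07542300e-04, -5.70634246e+01,  9.90197472e-01, -2.51816815e+01,
       -5.60983003e-02,  1.11405717e-02,  3.73433431e-05]), 'eef_pos': array([0.24458602, 0.60220114, 0.24671941]), 'tool_rot': array([ 1.37116344e-05,  1.91688637e-01,  9.81455789e-01, -9.33857492e-06]), 'force': array([-0.84449407,  0.27677495, -0.75007204]), 'moment': array([ 0.00781855,  0.02744989, -0.02272175]), 'gripper_force': 0.0, 'finger_gap': 0.08808600906440416} {'K': array([[455.58565443,   0.        , 326.46977438],
       [  0.        , 455.58565443, 196.87261253],
       [  0.        ,   0.        ,   1.        ]]), 'k1': 0.03701480964586987, 'cam_to_world': array([[-0.01199745, -0.98212098,  0.18786816,  0.34252045],
       [-0.99947303,  0.00611118, -0.03187985, -0.04778162],
       [ 0.03016177, -0.18815164, -0.98167674,  1.1170535 ],
       [ 0.        ,  0.        ,  0.        ,  1.        ]])}
```

View pics/t0.png

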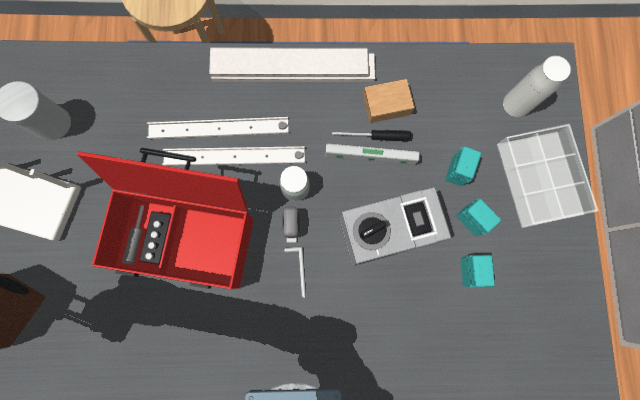

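View pics/s0.png

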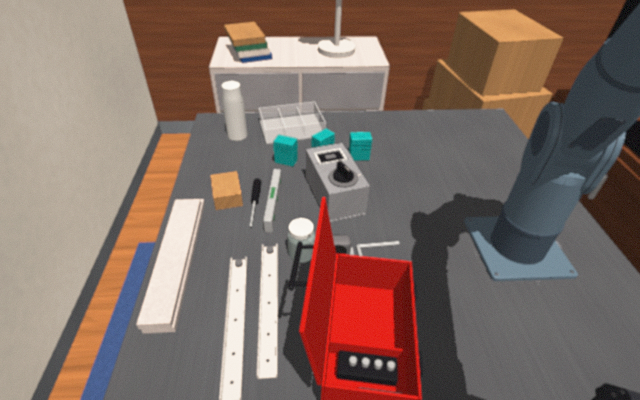

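The top picture shows the black battery in the charger's well at (420,217), with the knob at (373,230). The turquoise look-alikes are at (463,166), (480,217) and (478,270). The toolbox is at (175,220), with its free bay at (210,243). The lid leans back along the upper rim. I choose the black pack in the well; now I'll measure and take a close crop.

```bash
python3 - <<'E'
from h import *
im,d,ci=snap('top'); P=cloud(d,ci)
np.save('P.npy',P)
X=P[...,0];Y=P[...,1];Z=P[...,2]
def rect(m,name):
    q=P[m][:,:2]; r=cv2.minAreaRect((q*1000).astype(np.float32)); print(name,m.sum(),r,'medz',np.median(P[m][:,2]))
roi=np.zeros(Z.shape,bool); roi[180:275,330:460]=1
m=roi&(abs(Z-.112)<.006); m=cv2.morphologyEx(m.astype(np.uint8),cv2.MORPH_OPEN,np.ones((3,3)))>0
rect(m,'chargertop')
k=roi&(Z>.140); rect(k,'knob bar')
q=P[k][:,:2]; c=q.mean(0); u,s,vt=np.linalg.svd(q-c); print(c,s,vt[0],'bar angle',np.degrees(np.arctan2(vt[0,1],vt[0,0])), np.median(Z[k]))
# battery black in well
g=im.max(2); b=np.zeros(Z.shape,bool); b[195:242,400:440]=1
b&=(g<60); rect(b,'battdark')
# toolbox red
hsv=cv2.cvtColor(im,cv2.COLOR_BGR2HSV); red=((hsv[...,0]<8)|(hsv[...,0]>172))&(hsv[...,1]>150)
rim=red&(abs(Z-.115)<.006); rect(rim,'rim')
lid=red&(Z>.14); q=P[lid]; c=q.mean(0); n=np.linalg.svd(q-c,full_matrices=False)[2]; print('lid n',n[2],c,q[:,2].max())
big=cv2.resize(im[120:300,60:460],None,fx=2,fy=2,interpolation=cv2.INTER_CUBIC)
cv2.imwrite('pics/c1.png',cv2.resize(im[180:275,330:460],None,fx=5,fy=5,interpolation=cv2.INTER_CUBIC))
for n in ['level','jar','tape_measure','hex_key','runner_a','screwdriver']:
    print(n,[(np.round(np.nanmedian(P[int(x['box'][1]):int(x['box'][3]),int(x['box'][0]):int(x['box'][2])].reshape(-1,3),0),3).tolist(),round(x['conf'],2)) for x in ctrl.boxes_of('top',n)][:2])
E
```

```text
chargertop 4012 ((472.7677917480469, -234.13230895996094), (120.10050201416016, 219.3770751953125), 14.461413383483887) medz 0.11345436736111814
knob bar 182 ((458.0160217285156, -178.1295928955078), (13.962882041931152, 56.4453125), 28.11981201171875) medz 0.15680167513980275
[ 0.45734691 -0.17723057] [0.22249393 0.05509836] [-0.47971063  0.87742675] bar angle 118.66650458848024 0.15680167513980275
battdark 470 ((500.37261962890625, -321.165771484375), (72.96080780029297, 129.79527282714844), 22.83392333984375) medz nan
rim 1149 ((446.9269714355469, 258.7464294433594), (301.86480712890625, 172.51390075683594), 79.76612091064453) medz 0.11533599143983486
lid n [-0.96772279  0.17251257  0.18371722] [0.54940605 0.23996764 0.22555879] 0.28728718088958627
level [([0.658, -0.194, 0.028], 0.74)]
jar [([0.57, -0.002, 0.098], 0.7)]
tape_measure [([0.483, 0.004, 0.059], 0.59)]
hex_key [([0.372, -0.005, 0.002], 0.79)]
runner_a [([0.67, 0.152, 0.004], 0.94), ([0.73, 0.191, 0.003], 0.56)]
screwdriver [([0.711, -0.203, 0.017], 0.95)]
```

View pics/c1.png

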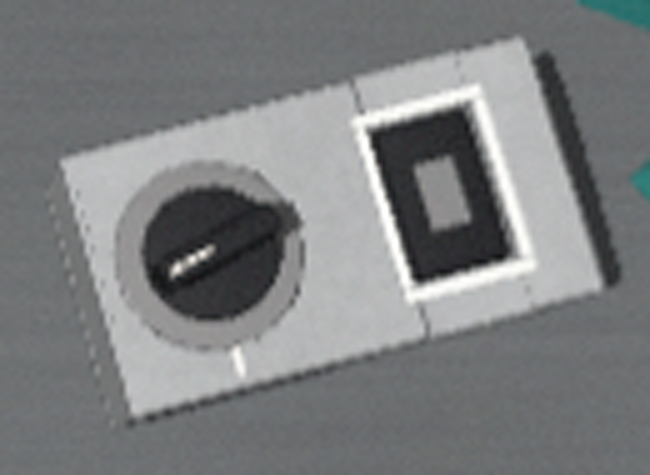

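The close crop confirms the black battery in the white-framed well at (445,195) in the crop. The knob bar runs from (170,275) to (290,215), and the off tick is at (238,360). The knob bar is at about 76° clockwise. I'll lift and turn first, then head for the knob.

servo_tool(
  moves=[
    [[0,0,0.115,0,0,-2,-1],[0,0,0.115,0,0,-2,-1],[0,0,0.115,0,0,-2,-1],[0,0,0.115,0,0,-2,-1],[0,0,0.115,0,0,-2,-1],[0,0,0.115,0,0,-2,-1],[0,0,0,-3.7,0.12,0,-1],[0,0,0,-3.7,0.12,0,-1],[0,0,0,-3.7,0.12,0,-1],[0,0,0,-3.7,0.12,0,-1],[0,0,0,-3.7,0.12,0,-1],[0,0,0,-3.7,0.12,0,-1],[0,0,0,-3.7,0.12,0,-1],[0,0,0,-3.7,0.12,0,-1],[0,0,0,-3.7,0.12,0,-1],[0,0,0,-3.7,0.12,0,-1],[0,0,0,-3.7,0.12,0,-1]],
  ],
)

```text
time_s: 2.37
eef_pos: [0.4501, 0.2487, 0.3671]
tool_rot: [0.0, 0.512, 0.859, 0.0]
force: [0.5, 0.6, -0.6]
finger_gap: 0.0882
gripper_force: 0.0
```

servo_tool(
  moves=[
    [[0,0,0,-3.17,-1.64,0,-1],[0,0,0,-3.17,-1.64,0,-1],[0,0,0,-3.17,-1.64,0,-1],[0,0,0,-3.17,-1.64,0,-1],[0,0,0,-3.17,-1.64,0,-1],[0,0,0,-3.17,-1.64,0,-1],[0,0,0,-3.17,-1.64,0,-1],[0,0,0,-3.17,-1.64,0,-1],[0,0,0,-3.17,-1.64,0,-1],[0,0,0,-3.17,-1.64,0,-1],[0,0,0,-3.17,-1.64,0,-1],[0,0,0,-3.17,-1.64,0,-1],[0,0,0,0,0,0,-1]],
  ],
)

```text
time_s: 3.45
eef_pos: [0.4558, -0.1851, 0.3674]
tool_rot: [0.001, 0.516, 0.856, -0.001]
force: [0.1, 0.2, 0.8]
finger_gap: 0.088
gripper_force: 0.0
```

```bash
cat >> h.py <<'E'
from scipy.spatial.transform import Rotation as Ro
def pose():
    s=ctrl.state(); q=s['tool_rot']; return s,s['eef_pos'],Ro.from_quat([q[1],q[2],q[3],q[0]])
def plan(p,yawy=None):
    """shift in tool cm to world p after turning tool y to world yaw (deg, tool down); turn about tool z"""
    s,e,R=pose(); y=R.as_matrix()[:,1]; cur=np.degrees(np.arctan2(y[1],y[0]))
    if yawy is None: yawy=cur
    t=(cur-yawy+180)%360-180
    a=np.radians(yawy); ey=np.array([np.cos(a),np.sin(a),0]); ex=np.array([-np.sin(a),np.cos(a),0])
    d=(np.array(p)-e)*100
    print('t',s['time_s'],'tcp',e.round(4),'yaw',cur.round(1),'tilt',R.as_matrix()[:,2].round(3),'| turn z',np.radians(t).round(3),'shift',(ex@d).round(2),(ey@d).round(2),(-d[2]).round(2),'gap',round(s['finger_gap'],4),'F',s['force'].round(1),'j',s['joints'].round(2))
E
python3 - <<'E'
from h import *
im,d,ci=snap('wrist','w1.png'); P=cloud(d,ci); Z=P[...,2]
m=(abs(Z-.113)<.006)&(abs(P[...,0]-.47)<.2)&(abs(P[...,1]+.23)<.2)
m=cv2.morphologyEx(m.astype(np.uint8),cv2.MORPH_OPEN,np.ones((3,3)))>0
r=cv2.minAreaRect((P[m][:,:2]*1000).astype(np.float32)); print(r,np.median(Z[m]))
k=(Z>.148)&(Z<.165)&(np.hypot(P[...,0]-.458,P[...,1]+.178)<.06); print(k.sum(),cv2.minAreaRect((P[k][:,:2]*1000).astype(np.float32)) if k.sum() else '',np.median(Z[k]))
# well: below-top dark inside
g=im.max(2); b=(g<55)&(np.hypot(P[...,0]-.486,P[...,1]+.284)<.06)&(abs(Z-.111)<.01)
if b.sum(): print('bat',b.sum(),cv2.minAreaRect((P[b][:,:2]*1000).astype(np.float32)),np.median(Z[b]))
plan([.458,-.178,.138],28.4)
E
```

```text
((474.14013671875, -230.7783966064453), (120.54023742675781, 219.13951110839844), 14.422649383544922) 0.11261717666339918
570 ((459.19873046875, -175.10833740234375), (13.113632202148438, 56.333396911621094), 28.240856170654297) 0.15646185442227153
bat 1064 ((486.31256103515625, -280.7859802246094), (68.83370208740234, 43.630699157714844), 13.650117874145508) 0.11198958019061386
t 3.5 tcp [ 0.4563 -0.1817  0.367 ] yaw 28.0 tilt [ 0.    -0.002 -1.   ] | turn z -0.008 shift 0.24 0.33 22.9 gap 0.0879 F [-0.8  0.8 -0.4] j [-0.34  0.16  0.71  1.83 -0.11  1.2   0.9 ]
```

View pics/w1.png

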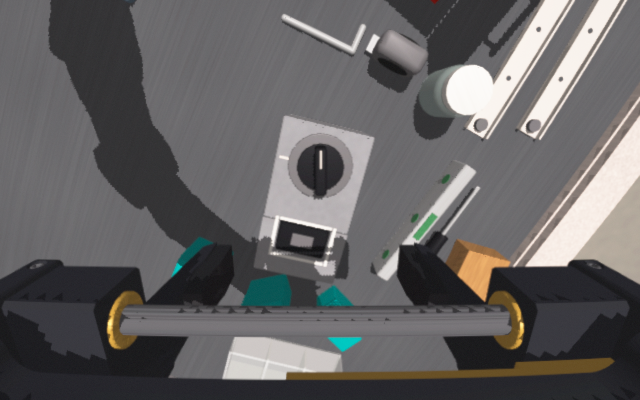

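The wrist view shows the knob at (320,165) with its bar vertical, and the battery in its well at (303,240). I'll go down partway and look once more while still.

servo_tool(
  moves=[
    [[0,0,0,0.12,0.17,3.5,-1],[0,0,0,0.12,0.16,3.5,-1],[0,0,0,0,0,3.5,-1],[0,0,0,0,0,2.5,-1],[0,0,0,0,0,0,-1],[0,0,0,0,0,0,-1],[0,0,0,0,0,0,-1]],
  ],
)

```text
time_s: 4.08
eef_pos: [0.4599, -0.1741, 0.2382]
tool_rot: [0.001, 0.512, 0.859, 0.0]
force: [0.3, -0.5, 0.4]
finger_gap: 0.0884
gripper_force: 0.0
```

```bash
python3 - <<'E'
from h import *
im,d,ci=snap('wrist'); P=cloud(d,ci); Z=P[...,2]
k=(Z>.148)&(Z<.165)&(np.hypot(P[...,0]-.458,P[...,1]+.178)<.06); print(k.sum(),cv2.minAreaRect((P[k][:,:2]*1000).astype(np.float32)) if k.sum() else '',np.median(Z[k]))
g=im.max(2); b=(g<55)&(np.hypot(P[...,0]-.486,P[...,1]+.284)<.06)&(abs(Z-.111)<.01)
if b.sum(): print('bat',b.sum(),cv2.minAreaRect((P[b][:,:2]*1000).astype(np.float32)),np.median(Z[b]))
plan([.458,-.178,.138],28.4)
E
```

```text
1256 ((459.1986999511719, -175.05918884277344), (13.632396697998047, 56.25349044799805), 27.74164390563965) 0.1564118137262256
bat 1395 ((472.01446533203125, -277.0020446777344), (95.75231170654297, 36.7774658203125), 29.74033546447754) 0.11166085079924609
t 4.1333 tcp [ 0.4602 -0.1742  0.2386] yaw 28.4 tilt [ 0.003 -0.    -1.   ] | turn z -0.0 shift -0.23 -0.37 10.06 gap 0.0881 F [0.4 0.1 0.1] j [-0.27  0.32  0.66  1.99 -0.25  0.91  1.01]
```

servo_tool(
  moves=[
    [[0,0,0,-0.1,-0.19,3.5,-1],[0,0,0,0,0,3.5,-1],[0,0,0,0,0,3,-1],[0,0,0,0,0,0,1],[0,0,0,0,0,0,1],[0,0,0,0,0,0,1],[0,0,0,0,0,0,1],[0,0,0,0,0,0,1],[0,0,0,0,0,0,1],[0,0,0,0,0,0,1]],
  ],
)

```text
time_s: 4.97
eef_pos: [0.4582, -0.176, 0.1375]
tool_rot: [0.001, 0.512, 0.859, 0.0]
force: [0.6, -0.1, -0.6]
finger_gap: 0.0434
gripper_force: 0.0
```

```bash
python3 - <<'E'
from h import *
plan([.459,-.176,.138],104.5)
E
```

```text
t 4.9667 tcp [ 0.4582 -0.176   0.1375] yaw 28.4 tilt [ 0.002 -0.    -1.   ] | turn z -1.329 shift -0.08 -0.02 -0.05 gap 0.0434 F [ 0.6 -0.1 -0.6] j [-0.17  0.49  0.57  2.06 -0.4   0.7   1.15]
```

servo_tool(
  moves=[
    [[0,0,0,0,0,0,1],[0,0,0,0,0,0,1],[0,0,0,0,0,0,1],[0,0,0,0,0,0,1],[0,0,0,0,0,0,1],[0,0,0,0,0,0,1]],
  ],
)

```text
time_s: 5.47
eef_pos: [0.4578, -0.1759, 0.1367]
tool_rot: [0.0, 0.512, 0.859, 0.0]
force: [1.0, 0.6, -0.3]
finger_gap: 0.0139
gripper_force: 30.0
```

servo_tool(
  moves=[
    [[0,0,-0.11,0,0,0,1],[0,0,-0.11,0,0,0,1],[0,0,-0.11,0,0,0,1],[0,0,-0.11,0,0,0,1],[0,0,-0.11,0,0,0,1],[0,0,-0.11,0,0,0,1],[0,0,-0.11,0,0,0,1],[0,0,-0.11,0,0,0,1],[0,0,-0.11,0,0,0,1],[0,0,-0.11,0,0,0,1],[0,0,-0.11,0,0,0,1],[0,0,-0.07,0,0,0,1],[0,0,-0.06,0,0,0,1],[0,0,0,0,0,0,1],[0,0,0,0,0,0,1]],
  ],
)

```text
time_s: 6.72
eef_pos: [0.4575, -0.1767, 0.1367]
tool_rot: [-0.0, -0.13, 0.991, -0.0]
force: [-0.2, -2.5, -0.6]
finger_gap: 0.0135
gripper_force: 30.0
```

```bash
python3 - <<'E'
from h import *
plan([.459,-.176,.138],104.5); print(ctrl.state()['moment'],ctrl.state()['gripper_force'])
E
```

```text
t 6.7167 tcp [ 0.4575 -0.1767  0.1367] yaw 105.0 tilt [ 0. -0. -1.] | turn z 0.008 shift -0.16 0.03 -0.13 gap 0.0135 F [-0.2 -2.5 -0.6] j [ 0.1   0.44  0.22  2.05 -0.15  0.67  2.25]
[-0.48186145  0.04829144 -0.2308332 ] 29.999768994748592
```

servo_tool(
  moves=[
    [[0,0,0,0,0,0,-1],[0,0,0,0,0,0,-1],[0,0,0,0,0,0,-1],[0,0,0,0,0,0,-1],[0,0,0,0,0,0,-1],[0,0,0,0,0,-3.5,-1],[0,0,0,0,0,-3.5,1],[0,0,0,0,0,-1,1],[0,0,0,0,-3.5,0,1],[0,0,0,0,-3.5,0,1],[0,0,0,0,-3.5,0,1],[0,0,0,0,-0.5,0,1],[0,0,0,0,0,0,1],[0,0,0,0,0,0,1],[0,0,0,0,0,0,1]],
  ],
)

```text
time_s: 7.97
eef_pos: [0.4862, -0.2804, 0.2163]
tool_rot: [-0.0, -0.133, 0.991, 0.001]
force: [1.3, -0.2, -0.0]
finger_gap: 0.0002
gripper_force: 0.0
```

```bash
python3 - <<'E'
from h import *
plan([.485,-.2825,.105],104.5)
im,d,ci=snap('top','t2.png'); P=cloud(d,ci); Z=P[...,2]
k=(Z>.148)&(Z<.165)&(np.hypot(P[...,0]-.458,P[...,1]+.178)<.04); print(k.sum(),cv2.minAreaRect((P[k][:,:2]*1000).astype(np.float32)) if k.sum() else '')
im,d,ci=snap('wrist'); P=cloud(d,ci); Z=P[...,2]
k=(Z>.148)&(Z<.165)&(np.hypot(P[...,0]-.458,P[...,1]+.178)<.04); print(k.sum(),cv2.minAreaRect((P[k][:,:2]*1000).astype(np.float32)) if k.sum() else '')
E
```

```text
t 7.9667 tcp [ 0.4862 -0.2804  0.2163] yaw 105.2 tilt [-0.001  0.001 -1.   ] | turn z 0.013 shift 0.17 -0.18 11.13 gap 0.0002 F [ 1.3 -0.2 -0. ] j [ 0.23  0.43  0.28  1.82 -0.14  0.91  2.41]
184 ((457.993408203125, -178.07814025878906), (56.635581970214844, 14.200739860534668), 14.823952674865723)
1757 ((459.1301574707031, -176.5465850830078), (56.711273193359375, 14.225739479064941), 14.444256782531738)
```

servo_tool(
  moves=[
    [[0,0,0,0.1,-0.15,3,1],[0,0,0,0,0,3,1],[0,0,0,0,0,3,1],[0,0,0,0,0,0.4,1],[0,0,0,0,0,0.4,1],[0,0,0,0,0,0.3,1],[0,0,0,0,0,0.3,1],[0,0,0,0,0,0,1],[0,0,0,0,0,0,1]],
  ],
)

```text
time_s: 8.82
eef_pos: [0.4868, -0.2844, 0.1144]
tool_rot: [0.001, -0.132, 0.991, -0.001]
force: [-1.8, 1.3, 6.2]
finger_gap: 0.0005
gripper_force: 3.1
```

servo_tool(
  moves=[
    [[0,0,0,0,0,0.15,1],[0,0,0,0,0,0.15,1],[0,0,0,0,0,0,1]],
  ],
)

```text
time_s: 9.07
eef_pos: [0.4871, -0.285, 0.1121]
tool_rot: [0.002, -0.132, 0.991, -0.001]
force: [-2.7, 0.2, 10.3]
finger_gap: 0.0003
gripper_force: 5.4
```

servo_tool(
  moves=[
    [[0,0,0,0,0,-4,1],[0,0,0,0,0,-4,1],[0,0,0,0,0,-3,-1],[0,0,0,0,0,0,-1],[0,0,0,0,0,0,-1],[0,0,0,0,0,0,-1],[0,0,0,0,0,0,-1],[0,0,0,0,0,0,-1],[0,0,0,0,0,0,-1],[0,0,0,0,0,0,-1],[0,0,0,0,0,0,-1],[0,0,0,0,0,0,-1],[0,0,0,0,0,0,-1]],
  ],
)

```text
time_s: 10.15
eef_pos: [0.4858, -0.2839, 0.2196]
tool_rot: [-0.0, -0.132, 0.991, 0.0]
force: [0.2, 0.6, 0.1]
finger_gap: 0.0723
gripper_force: 0.0
```

```bash
python3 - <<'E'
from h import *
im,d,ci=snap('wrist','w3.png'); P=cloud(d,ci); Z=P[...,2]
k=(Z>.14)&(Z<.165)&(np.hypot(P[...,0]-.486,P[...,1]+.282)<.06); print(k.sum(),cv2.minAreaRect((P[k][:,:2]*1000).astype(np.float32)) if k.sum() else '',np.median(Z[k]))
im,d,ci=snap('top'); P=cloud(d,ci); Z=P[...,2]
k=(Z>.14)&(Z<.165)&(np.hypot(P[...,0]-.486,P[...,1]+.284)<.06); print(k.sum(),cv2.minAreaRect((P[k][:,:2]*1000).astype(np.float32)) if k.sum() else '')
plan([.485,-.2825,.129],104.5)
E
```

```text
5762 ((486.0713195800781, -281.82666015625), (69.75157165527344, 45.29966354370117), 14.624615669250488) 0.15372425321500963
298 ((485.488037109375, -285.1475830078125), (71.80925750732422, 41.772247314453125), 10.76528263092041)
t 10.25 tcp [ 0.4858 -0.2839  0.2197] yaw 105.1 tilt [-0. -0. -1.] | turn z 0.011 shift 0.04 0.16 9.07 gap 0.0797 F [-0.3 -0.3  0.6] j [ 0.23  0.43  0.28  1.81 -0.15  0.92  2.41]
```

View pics/w3.png

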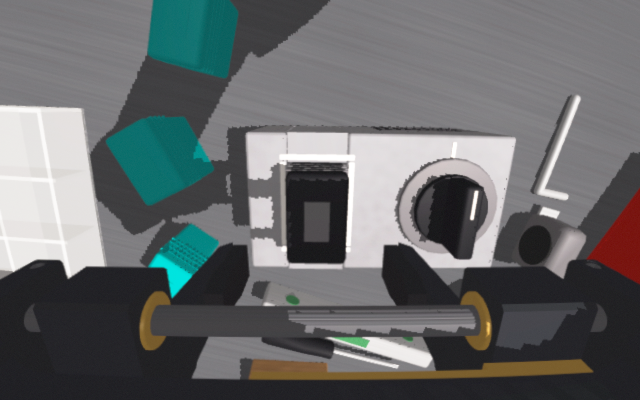

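The battery has sprung up at (317,215) and the knob bar points at its tick at (455,150). Next I'll descend and grip.

servo_tool(
  moves=[
    [[0,0,0.01,0,0.1,3,-1],[0,0,0,0,0,3,-1],[0,0,0,0,0,3,-1],[0,0,0,0,0,0,1],[0,0,0,0,0,0,1],[0,0,0,0,0,0,1],[0,0,0,0,0,0,1],[0,0,0,0,0,0,1],[0,0,0,0,0,0,1],[0,0,0,0,0,0,1],[0,0,0,0,0,0,1],[0,0,0,0,0,0,1],[0,0,0,0,0,0,1]],
  ],
)

```text
time_s: 11.33
eef_pos: [0.4861, -0.2831, 0.1302]
tool_rot: [0.001, -0.127, 0.992, -0.0]
force: [1.4, 0.5, 4.0]
finger_gap: 0.0448
gripper_force: 30.0
```

```bash
python3 - <<'E'
from h import *
plan([.4366,.201,.25],79.8)
E
```

```text
t 11.3333 tcp [ 0.4861 -0.2831  0.1302] yaw 104.6 tilt [ 0.001 -0.    -1.   ] | turn z 0.432 shift 13.44 46.77 -11.98 gap 0.0448 F [1.4 0.5 4. ] j [ 0.26  0.55  0.25  1.87 -0.19  0.74  2.44]
```

servo_tool(
  moves=[
    [[0,0,0,0,0,-0.7,1],[0,0,0,0,0,-1.5,1],[0,0,0,0,0,-1.5,1],[0,0,0,0,0,-1.5,1],[0,0,0,0,0,-2.5,1],[0,0,0,0,0,-2.5,1],[0,0,0,0,0,-2.5,1],[0,0,0,0,0,0,1]],
  ],
)

```text
time_s: 12.0
eef_pos: [0.4872, -0.2842, 0.2611]
tool_rot: [0.003, -0.127, 0.992, -0.002]
force: [0.7, -0.1, -2.7]
finger_gap: 0.0447
gripper_force: 30.0
```

```bash
python3 - <<'E'
from h import *
plan([.422,.2037,.25],79.8)
E
```

```text
t 12.0 tcp [ 0.4872 -0.2842  0.2611] yaw 104.5 tilt [ 0.006 -0.003 -1.   ] | turn z 0.432 shift 15.05 46.87 1.11 gap 0.0447 F [ 0.7 -0.1 -2.7] j [ 0.22  0.38  0.3   1.78 -0.13  1.    2.39]
```

servo_tool(
  moves=[
    [[0,0,0.108,0,0,0,1],[0,0,0.108,0,0,0,1],[0,0,0.108,0,0,0,1],[0,0,0.108,0,0,0,1],[0,0,0,1.08,3.35,0,1],[0,0,0,1.08,3.35,0,1],[0,0,0,1.08,3.35,0,1],[0,0,0,1.08,3.35,0,1],[0,0,0,1.08,3.35,0,1],[0,0,0,1.08,3.35,0,1],[0,0,0,1.08,3.35,0,1],[0,0,0,1.08,3.35,0,1],[0,0,0,1.08,3.35,0,1],[0,0,0,1.08,3.35,0,1],[0,0,0,1.08,3.35,0,1],[0,0,0,1.08,3.35,0,1],[0,0,0,1.08,3.35,0,1],[0,0,0,1.08,3.35,0,1],[0,0,0,0,0,0,1],[0,0,0,0,0,0,1]],
  ],
)

```text
time_s: 13.67
eef_pos: [0.4182, 0.2069, 0.2554]
tool_rot: [-0.001, 0.086, 0.996, -0.001]
force: [-0.3, -1.2, -4.1]
finger_gap: 0.0448
gripper_force: 30.0
```

```bash
python3 - <<'E'
from h import *
plan([.422,.2037,.072],79.8)
im,d,ci=snap('top','t4.png'); im2,_,_=snap('scene','s4.png'); 
cv2.imwrite('pics/c4.png',np.vstack([im[130:310,60:380],im2[180:400,200:520]]))
E
```

```text
t 13.6667 tcp [0.4182 0.2069 0.2554] yaw 80.1 tilt [-0.002 -0.001 -1.   ] | turn z 0.005 shift -0.43 -0.25 18.34 gap 0.0448 F [-0.3 -1.2 -4.1] j [-0.64  0.21  0.1   2.   -0.03  0.93  0.87]
```

View pics/c4.png

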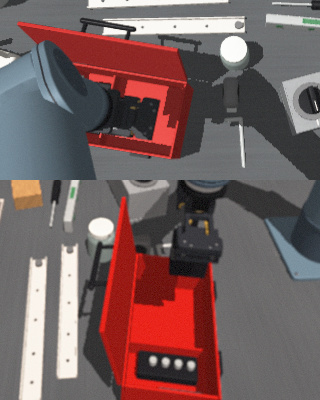

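The gripper holds the battery over the bay at (140,115) in the upper crop. I'll lower it gently.

servo_tool(
  moves=[
    [[0,0,0,-0.4,-0.25,2.5,1],[0,0,0,0,0,2.5,1],[0,0,0,0,0,2.5,1],[0,0,0,0,0,2.5,1],[0,0,0,0,0,2.5,1],[0,0,0,0,0,2.5,1],[0,0,0,0,0,1.5,1],[0,0,0,0,0,0.7,1],[0,0,0,0,0,0.4,1],[0,0,0,0,0,0.3,1],[0,0,0,0,0,0,1],[0,0,0,0,0,0,1]],
  ],
)

```text
time_s: 14.77
eef_pos: [0.4238, 0.2023, 0.0785]
tool_rot: [0.001, 0.089, 0.996, 0.0]
force: [-0.6, 0.6, -2.3]
finger_gap: 0.0446
gripper_force: 30.0
```

```bash
python3 - <<'E'
from h import *
plan([.422,.2037,.072],79.8)
E
```

```text
t 14.7667 tcp [0.4238 0.2023 0.0785] yaw 79.8 tilt [ 0.001  0.001 -1.   ] | turn z -0.0 shift 0.2 0.1 0.65 gap 0.0446 F [-0.6  0.6 -2.3] j [-0.6   0.52  0.07  2.12 -0.07  0.51  0.92]
```

servo_tool(
  moves=[
    [[0,0,0,0,0,0.2,1],[0,0,0,0,0,0.2,1],[0,0,0,0,0,0.2,1],[0,0,0,0,0,0.1,1],[0,0,0,0,0,0,1],[0,0,0,0,0,0,1]],
  ],
)

```text
time_s: 15.27
eef_pos: [0.4236, 0.2027, 0.0725]
tool_rot: [0.0, 0.089, 0.996, 0.0]
force: [-5.7, -3.0, 21.8]
finger_gap: 0.0446
gripper_force: 30.0
```

servo_tool(
  moves=[
    [[0,0,0,0,0,-0.1,1],[0,0,0,0,0,0,1],[0,0,0,0,0,0,-1],[0,0,0,0,0,0,-1],[0,0,0,0,0,0,-1],[0,0,0,0,0,0,-1],[0,0,0,0,0,0,-1],[0,0,0,0,0,0,-1],[0,0,0,0,0,0,-1],[0,0,0,0,0,0,-1],[0,0,0,0,0,0,-1]],
  ],
)

```text
time_s: 16.18
eef_pos: [0.4232, 0.2023, 0.0717]
tool_rot: [-0.0, 0.089, 0.996, -0.0]
force: [0.8, 0.5, 0.7]
finger_gap: 0.0881
gripper_force: 0.0
```

servo_tool(
  moves=[
    [[0,0,0,0,0,-1.5,-1],[0,0,0,0,0,-3,-1],[0,0,0,0,0,-3.5,-1],[0,0,0,0,0,-3.5,-1],[0,0,0,0,0,-3.5,1],[0,0,0,0,0,-3.5,1],[0,0,0,0,0,-3.5,1],[0,0,0,0,0,-3.5,1],[0,0,0,0,0,-3.5,1],[0,0,0,0,0,0,1],[0,0,0,0,0,0,1]],
  ],
)

```text
time_s: 17.1
eef_pos: [0.4239, 0.2027, 0.3634]
tool_rot: [0.002, 0.089, 0.996, 0.001]
force: [-0.0, 0.3, -1.6]
finger_gap: 0.0436
gripper_force: 0.0
```

```bash
python3 - <<'E'
from h import *
im,d,ci=snap('wrist','w5.png'); P=cloud(d,ci); Z=P[...,2]
k=(Z>.085)&(Z<.105)&(np.hypot(P[...,0]-.424,P[...,1]-.203)<.06); print(k.sum(),cv2.minAreaRect((P[k][:,:2]*1000).astype(np.float32)) if k.sum() else '',np.median(Z[k]))
hsv=cv2.cvtColor(im,cv2.COLOR_BGR2HSV); red=((hsv[...,0]<8)|(hsv[...,0]>172))&(hsv[...,1]>150)
lid=red&(Z>.14)&(P[...,0]>.4); 
if lid.sum()>50:
  q=P[lid]; c=q.mean(0); n=np.linalg.svd(q-c,full_matrices=False)[2]; print('lid n',n[2],c,q.min(0),q.max(0))
plan([.6,.2,.3],79.8)
Pt=np.load('P.npy'); a=np.radians(-10.15); ex=np.array([np.cos(a),np.sin(a)]);ey=np.array([-np.sin(a),np.cos(a)])
L=(Pt[...,:2]-[.447,.2587]); u=L@ex; v=L@ey
# things behind lid: max heights on grid in toolbox frame
for lo in np.arange(.10,.34,.03):
    print(round(lo,2),[ (round(float(np.nanmax(Pt[...,2][s])),3) if (s:=((u>lo)&(u<lo+.03)&(v>w)&(v<w+.05))).sum()>3 else None) for w in np.arange(-.25,.2,.05)])
E
```

```text
1673 ((423.95391845703125, 204.42379760742188), (44.313472747802734, 68.77867126464844), 80.45675659179688) 0.09570370400892536
lid n [ 0.99084453 -0.13190334  0.02878585] [0.54027762 0.21217823 0.21685015] [0.40150488 0.11278996 0.14000631] [0.59372147 0.39271891 0.44483117]
t 17.15 tcp [0.4231 0.2022 0.3616] yaw 79.8 tilt [ 0.  0. -1.] | turn z 0.0 shift -17.45 2.91 6.16 gap 0.0391 F [-0.4 -0.1 -0.6] j [-0.65  0.1   0.11  1.86 -0.01  1.18  0.86]
0.1 [0.066, 0.261, 0.287, 0.287, 0.286, 0.287, 0.287, 0.286, 0.281]
0.13 [0.105, 0.006, 0.006, 0.253, 0.257, 0.256, 0.253, None, None]
0.16 [0.107, 0.008, 0.006, 0.006, 0.005, 0.015, 0.018, 0.005, 0.005]
0.19 [0.105, 0.008, 0.016, 0.02, 0.019, 0.018, 0.015, 0.015, 0.005]
0.22 [0.017, 0.017, 0.017, 0.018, 0.017, 0.018, 0.017, 0.017, 0.007]
0.25 [0.018, 0.016, 0.019, 0.015, 0.018, 0.017, 0.017, 0.017, 0.016]
0.28 [0.016, 0.017, 0.017, 0.019, 0.015, 0.018, 0.016, 0.017, 0.006]
0.31 [0.008, 0.018, 0.019, 0.019, 0.018, 0.015, 0.006, 0.006, 0.007]
0.34 [0.008, 0.017, 0.016, 0.007, 0.005, 0.007, 0.005, 0.007, 0.007]
```

View pics/w5.png

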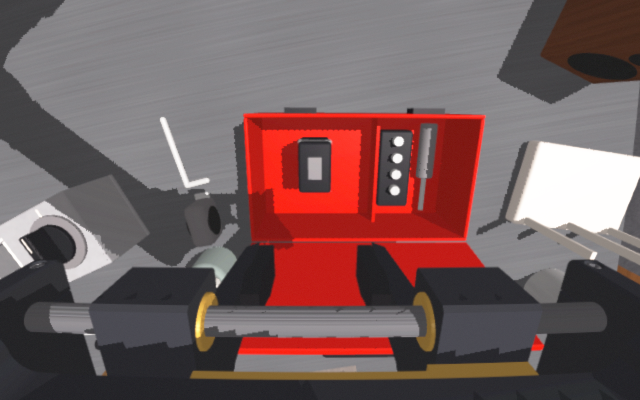

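The battery stands in the bay at (315,165). The lid is still open, with its top edge at about (390,347). I'll plan the closing arc: closed fingers on the bare outer face, at toolbox y of about -90 mm, beside the handle.

```bash
cat >> h.py <<'E'
a_=np.radians(-10.15); TX=np.array([np.cos(a_),np.sin(a_),0]);TY=np.array([-np.sin(a_),np.cos(a_),0]);TO=np.array([.447,.2587,0])
def tb(u,v,z): return TO+u*TX+v*TY+[0,0,z]
def arc(th,r=.13): return .085-r*np.cos(th)+.008*np.sin(th)+.009, .1155+r*np.sin(th)+.008*np.cos(th)+.008
E
python3 - <<'E'
from h import *
plan(tb(.165,-.09,.3616),79.85); plan(tb(.165,-.09,.25),79.85)
th=np.r_[np.linspace(1.75,0,19)]
A=np.array([arc(t) for t in th]); print(A[0].round(4),A[-1].round(4)); D=np.diff(A,axis=0)*100
print(np.c_[th[1:],-D[:,0],-D[:,1]].round(2).tolist())
E
```

```text
t 17.15 tcp [0.4231 0.2022 0.3616] yaw 79.8 tilt [ 0.  0. -1.] | turn z -0.001 shift -17.86 -3.02 0.0 gap 0.0391 F [-0.4 -0.1 -0.6] j [-0.65  0.1   0.11  1.86 -0.01  1.18  0.86]
t 17.15 tcp [0.4231 0.2022 0.3616] yaw 79.8 tilt [ 0.  0. -1.] | turn z -0.001 shift -17.86 -3.02 11.16 gap 0.0391 F [-0.4 -0.1 -0.6] j [-0.65  0.1   0.11  1.86 -0.01  1.18  0.86]
[0.125 0.25 ] [-0.036   0.1315]
[[1.65, 1.24, -0.24], [1.56, 1.26, -0.12], [1.46, 1.27, 0.0], [1.36, 1.26, 0.13], [1.26, 1.24, 0.25], [1.17, 1.21, 0.37], [1.07, 1.17, 0.48], [0.97, 1.12, 0.59], [0.88, 1.05, 0.7], [0.78, 0.98, 0.8], [0.68, 0.9, 0.89], [0.58, 0.81, 0.97], [0.49, 0.71, 1.05], [0.39, 0.61, 1.11], [0.29, 0.49, 1.17], [0.19, 0.38, 1.21], [0.1, 0.26, 1.24], [0.0, 0.14, 1.26]]
```

servo_tool(
  moves=[
    [[0,0,0,-3,-0.5,0,1],[0,0,0,-3,-0.5,0,1],[0,0,0,-3,-0.5,0,1],[0,0,0,-3,-0.5,0,1],[0,0,0,-3,-0.5,0,1],[0,0,0,-2.9,-0.5,0,1],[0,0,0,0,0,0,1],[0,0,0,0,0,0,1],[0,0,0,0,0,2.8,1],[0,0,0,0,0,2.8,1],[0,0,0,0,0,2.8,1],[0,0,0,0,0,2.8,1],[0,0,0,0,0,0,1],[0,0,0,0,0,0,1]],
  ],
)

```text
time_s: 18.32
eef_pos: [0.5919, 0.1416, 0.2484]
tool_rot: [-0.002, 0.088, 0.996, -0.001]
force: [-0.7, -0.3, 0.6]
finger_gap: 0.0005
gripper_force: 0.0
```

```bash
python3 - <<'E'
from h import *
plan(tb(.125,-.09,.25),79.85)
_=snap('scene','s6.png')
E
```

```text
t 18.3167 tcp [0.5919 0.1416 0.2484] yaw 79.9 tilt [-0.004 -0.001 -1.   ] | turn z 0.001 shift 3.83 -0.03 -0.16 gap 0.0005 F [-0.7 -0.3  0.6] j [-0.45  0.47  0.19  1.66 -0.1   1.03  1.17]
```

View pics/s6.png

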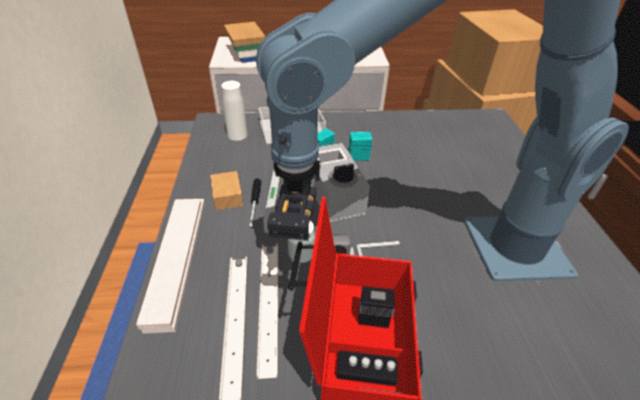

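The gripper is behind the lid at about (293,215), the lid leans back from (325,200), and the battery is at (377,305). I'll start the push.

servo_tool(
  moves=[
    [[0,0,0,1.5,0,0,1],[0,0,0,1.3,0,0,1],[0,0,0,1,0,-0.1,1],[0,0,0,1.24,0,-0.24,1],[0,0,0,1.26,0,-0.12,1],[0,0,0,1.27,0,0,1],[0,0,0,1.26,0,0.13,1],[0,0,0,1.24,0,0.25,1],[0,0,0,1.21,0,0.37,1],[0,0,0,1.17,0,0.48,1],[0,0,0,1.12,0,0.59,1],[0,0,0,1.05,0,0.7,1],[0,0,0,0,0,0,1]],
  ],
)

```text
time_s: 19.45
eef_pos: [0.4487, 0.1677, 0.2298]
tool_rot: [-0.0, 0.088, 0.996, 0.0]
force: [-0.3, 0.0, 0.2]
finger_gap: 0.0004
gripper_force: 0.0
```

```bash
python3 - <<'E'
from h import *
u,z=arc(.875); plan(tb(u,-.09,z),79.85)
im,d,ci=snap('top'); P=cloud(d,ci); hsv=cv2.cvtColor(im,cv2.COLOR_BGR2HSV); red=((hsv[...,0]<8)|(hsv[...,0]>172))&(hsv[...,1]>150)
q=P[red&(P[...,2]>.13)]; c=q.mean(0); n=np.linalg.svd(q-c,full_matrices=False)[2]; print('lid n',n[2],q.max(0))
E
```

```text
t 19.45 tcp [0.4487 0.1677 0.2298] yaw 79.9 tilt [ 0.     0.001 -1.   ] | turn z 0.001 shift 0.09 -0.07 0.14 gap 0.0004 F [-0.3  0.   0.2] j [-0.59  0.27  0.16  2.   -0.06  0.87  1.  ]
lid n [-0.8591478   0.08671154 -0.50432744] [0.52155484 0.41083511 0.61993558]
```

servo_tool(
  moves=[
    [[0,0,0,0.98,0,0.85,1],[0,0,0,0.9,0,0.95,1],[0,0,0,0.81,0,0.97,1],[0,0,0,0.71,0,1.05,1],[0,0,0,0.61,0,1.11,1],[0,0,0,0.49,0,1.17,1],[0,0,0,0.38,0,1.21,1],[0,0,0,0.26,0,1.24,1],[0,0,0,0.14,0,1.2,1],[0,0,0,0,0,0,1],[0,0,0,0,0,0,1]],
  ],
)

```text
time_s: 20.42
eef_pos: [0.3998, 0.1767, 0.1325]
tool_rot: [0.001, 0.089, 0.996, 0.0]
force: [0.3, 0.1, 0.4]
finger_gap: 0.0005
gripper_force: 0.0
```

servo_tool(
  moves=[
    [[0,0,0,0,0,0.2,1],[0,0,0,0,0,0.2,1],[0,0,0,0,0,0,1]],
  ],
)

```text
time_s: 20.67
eef_pos: [0.4, 0.1768, 0.1313]
tool_rot: [0.001, 0.089, 0.996, 0.001]
force: [-10.9, -5.0, 48.0]
finger_gap: 0.0005
gripper_force: 23.7
```

servo_tool(
  moves=[
    [[0,0,0,0,0,-1,1],[0,0,0,0,0,-3.5,1],[0,0,0,0,0,-3.5,1],[0,0,0,0,0,-3.5,1],[0,0,0,0,0,-3.5,1],[0,0,0,0,0,0,1],[0,0,0,0,0,0,1],[0,0,0,0,0,0,1]],
  ],
)

```text
time_s: 21.33
eef_pos: [0.3982, 0.1762, 0.2775]
tool_rot: [0.0, 0.089, 0.996, 0.0]
force: [-0.8, 0.0, -1.2]
finger_gap: 0.0004
gripper_force: 0.0
```

```bash
python3 - <<'E'
from h import *
plan(tb(0,-.09,.3))
im,d,ci=snap('wrist'); P=cloud(d,ci); hsv=cv2.cvtColor(im,cv2.COLOR_BGR2HSV); red=((hsv[...,0]<8)|(hsv[...,0]>172))&(hsv[...,1]>150)
L=P-TO; u=L@TX; v=L@TY
s=red&(abs(P[...,2]-.123)<.02)&(abs(u)<.075)&(abs(v)<.14); q=np.c_[u[s],v[s],np.ones(s.sum())]
print(s.sum(),np.linalg.lstsq(q,P[...,2][s],rcond=None)[0],np.median(P[...,2][s]))
_=snap('scene','s7.png')
E
```

```text
t 21.3333 tcp [0.3982 0.1762 0.2775] yaw 79.8 tilt [ 0.  0. -1.] | turn z 0.0 shift -3.35 -0.01 -2.25 gap 0.0004 F [-0.8  0.  -1.2] j [-0.66  0.12  0.15  2.05 -0.02  0.97  0.9 ]
30964 [0.00064705 0.00100259 0.12439026] 0.12438467615539023
```

View pics/s7.png

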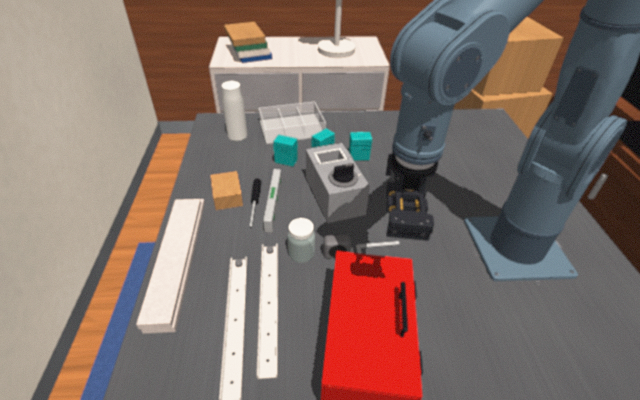

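The lid is flat and shut, with its face at (370,320) and a fitted slope near 0. The bystanders are where they were and the gripper is clear at (410,210), so I'm handing in.

```bash
python3 -c "
from bench import ctrl
print(ctrl.finish_job())"
```

```text
the job is handed in; nothing more can be done
None
```

The job is handed in at about 21 s of the 72 s allowed, with no verdict returned: the knob is at its off stop, the battery stands upright and released in the free bay, the lid is shut flat, and the bystanders look unmoved in the last picture.

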